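# Lock the access hatch with its quarter-turn fastener

### The arm

A 6-joint arm with a two-finger parallel gripper is mounted at the origin on a cart in front of the work surface, level with it; the furniture and walls round the work are solid. World frame = base frame: x ahead of the robot, y to its left, z up, the work surface at z = 0. Lengths are in mm, angles in rad, forces in N, time in s.
With the tool pointing down it reaches from about 325 to 900 mm from the base axis. Payload 6.1 kg.
Tool frame: the origin (TCP) lies at the very end of the fingers, on their centre line; the grasp point (between the pads) lies 19 mm behind it; z points along the fingers, y is the line along which they close (so a half turn about z gives the same grasp; the last joint's range is limited). The gripper opens to 87 mm and grips with 3 to 60 N. Pads are 19 mm wide; open, the fingers measure 117 mm over their backs; the gripper's body (75 mm by 190 mm) begins 51 mm behind the grasp point.
Start: joints at [-0.126, 0.22, 1.526, -0, 1.395, -0.126], TCP at [624.993, -0.003, 222.538] pointing down, gripper open.
Joint ranges: [-2.98, 2.98], [-0.91, 2.08], [0.09, 2.57], [-1.24, 4.39], [0.2, 2.65], [-2.68, 2.68]. Speed limits (rad/s): [2.57, 2.57, 3.01, 3.14, 3.14, 3.14].

### API

Orientations are given as a unit quaternion [x, y, z, w].
In Python, from workcell import arm gives the robot as it stands. The module is installed in compiled form; this text tells all that it offers.
- The arm moves only by the tool servo_tool, never from a script. Its argument "commands" is a list of rows, each an object of numbers: "dx", "dy", "dz": the shift along the tool's x, y, z in m; "rx", "ry", "rz": the turn, a rotation vector about the tool's x, y, z in degrees; "fingers": the finger opening in m, from 0 to 0.087. In form: [{"dx": .., "dy": .., "dz": .., "rx": .., "ry": .., "rz": .., "fingers": ..}, ...]. A call has 1 to 8 rows; each row shifts and turns the commanded pose from where the row before left it, along the tool's axes as they then stand; what a row does not reach is not made up. A row lasts 1/8 s, in which the tool goes at most 62.5 mm and 10.7 degrees, less where a joint would pass 70% of its speed; a pose out of reach is approached as far as the arm can. A call with a gripper value outside its range is refused whole. The fingers move at their own pace and stop on an object; the grip force is fixed at half the most. Time passes only in rows, so rows that do not move let the fingers close. It gives the time, the measured TCP pose, the force, the opening and the grip force at its end, in the units of the state.
- arm.state(): the state, without advancing time (a new reading comes with each control period).
- arm.get_image(name): name is "scene" or "side" or "wrist"; returns a dict with "img" (400x640x3 uint8, blue, green, red), "depth" (400x640 float32, mm along the optical axis (not along the pixel's ray), 0 where there is no reading), "mtx" (3x3 intrinsics, pixels), "rvec" (rotation vector, rad) and "tvec" (3), from world to camera coordinates, as OpenCV has them. Camera axes: x right, y down, z forward; pixel columns grow to the right and rows downward; lengths in mm; the calibration is good to about 2 mm. A picture is of the moment at which its call begins.
- arm.hand_in(): hands the job in; it is judged then, once.
The state is a dict: "clock": time; "q": joint angles; "dq": joint speeds; "joint_efforts": joint torques, N m; "tool_pos": TCP position; "eef_rot": TCP orientation; "force": force on the tool from outside, world axes, zero at the start; "wrist_torque": the same for the moment, N m; "finger_gap": opening from 0.0 (shut) to 1.0 (fully open); "grasp_force": force on a finger pad.
Only numpy, scipy, OpenCV 4.12 (cv2) and the standard library are available. Lean on these libraries where they do the work, as an engineer would, in place of code of your own. Each camera call takes 0.05 s, during which the arm holds its last target. There are 200 camera calls.

### The job

Take the orange quarter-turn fastener out of the wooden holder, put its crossbar down through the slot in the hatch on top of the control box, and turn it clockwise, feeling for the locked detent: there it drops until its collar lies flush on the hatch. Do it gently, never jamming the fastener against the box, leave it locked, upright and released, and leave the mug, the tape measure and the bolt where they are.

Things in the scene. Friction and masses are not known exactly. Their poses are not given: they have to be found in the camera images.
- fastener: loose quarter-turn fastener, 70 to 120 g: orange wing grip on a steel collar, stem and crossbar below. Origin: centre of the collar's underside; x along the wing, z up. A half turn about z makes no difference. At the start it hangs upright in the holder's bore, collar on the holder's top, at any yaw
- collar (a point): the fastener's origin: centre of the underside of its collar, a disc 40 mm across and 4 mm thick
- wing (a point): point on the fastener's axis in the orange wing grip, 28 mm above the collar's underside; good to grip across the wing's thickness. The wing is 40 mm long (fastener's x), 12 mm thick (y) and stands from 4 to 40 mm above the collar's underside
- bar (a point): middle of the underside of the fastener's crossbar, 21 mm below the collar's underside. The bar is parallel to the wing: 30 mm long (fastener's x), 8 mm wide, 8 mm high; the stem between bar and collar is round, 16 mm thick
- control_box: grey control box, fixed to the table, 150 (x) x 120 (y) x 60 mm high, with a bare metal hatch plate 4 mm thick as its top; two short black stubs stand out 18 mm from its +x side. Origin: centre of its underside; z up
- port (a point): centre of the slot in the hatch plate, on the plate's top face, 60 mm above the table; x along the slot, z up. The slot is 35 mm long (x) and 11.5 mm wide, with a round eye of 18.8 mm in its middle for the stem; a red arrow painted beside it shows clockwise. With its bar in line with the slot the fastener goes down through it into a round cup 35 mm across
- face (a point): centre of the cup's level floor, 16 mm below the plate's top. The bar first rests here, the collar then 5 mm above the plate; from there it can rise 4 mm before it meets the plate from below once turned. On this face the fastener turns clockwise seen from above; anticlockwise it meets an end stop after about 8 degrees
- groove (a point): middle of the detent groove, 11 mm wide with round lips, cut across that face. Its angle is hidden and differs every time: 50 to 100 degrees clockwise from the slot (this point's axes do not show it). With the bar along it within 6 degrees the fastener goes 5 mm lower, by its weight when free or when lowered by the gripper, and is locked; turning on jams it. Held up, it passes over the groove
- holder: wooden block 80 x 80 x 32 mm high, fixed, with an upright round bore 34 mm across in its middle. Origin: centre of its underside
- mug: enamel mug, 82 x 117 x 91 mm high, standing; bystander. Origin: centre of its underside
- tape_measure: yellow tape measure, 33 x 88 x 64 mm high, bystander. Origin: centre of its underside
- hex_bolt: steel hex bolt 72 mm high, standing on its head; bystander. Origin: centre of its underside
There are look-alikes about, which are no part of the job. Leave any red look-alike of the fastener alone.

How it is judged (in metres and radians):
On the way:
1. the fastener stands in the slot, its crossbar below the hatch plate and still in line with the slot (within 20 degrees), its collar 3 to 8 mm above the plate (horizontal distance between collar and port below 0.005 m and z of collar in the frame of port between 0.003 and 0.008 m and angle between the x axis of fastener and the x axis of port, either way round below 0.35 rad), for 0.1 s.
At the end, for the whole second after the job is handed in: the fastener is locked: its collar lies on the hatch plate (underside less than 2 mm above it, within 5 mm of the slot's centre), turned more than 37 degrees from the slot, upright within 5 degrees, at rest and released (horizontal distance between collar and port below 0.005 m and z of collar in the frame of port between -0.003 and 0.002 m and angle between the x axis of fastener and the x axis of port, either way round above 0.65 rad and angle between fastener's own z axis and vertical below 0.09 rad and linear speed of fastener below 0.01 m/s and angular speed of fastener below 0.1 rad/s); the robot touches nothing.
It fails at once if the fastener is pressed or jammed against the control box with more than 35 N (contact force between fastener and control_box above 35 N).
It fails at once if the mug is moved more than 20 mm (distance of mug from where it was at the start of the episode above 0.02 m).
It fails at once if the tape measure is moved more than 20 mm (distance of tape_measure from where it was at the start of the episode above 0.02 m).
It fails at once if the bolt is moved more than 20 mm (distance of hex_bolt from where it was at the start of the episode above 0.02 m).
It also fails if it takes over 61 s, if anything falls off the work surface, if the arm or the gripper's body presses on something with over 40 N, if the wrist force passes 120 N, or if a joint passes its speed limit or range.

## Working session

There is one attempt and no reset: what is moved stays moved. The work goes in short steps, Python scripts to look and compute and a tool call to move; the robot and the scene stay as the last step left them, time stands still between calls to the robot, and variables do not carry over. Pictures are saved under pics/ and viewed, at most 10 in all, crops included, and the job is handed in when it is done.

Besides the shell and the picture viewer there is one more tool, called after "Request:" by a JSON object that holds its "api" and its "payload", one argument or row to a line. servo_tool: Moves the arm, as the interface text tells. Its arguments: {"type":"object","properties":{"commands":{"type":"array","items":{"type":"object","properties":{"dx":{"type":"number"},"dy":{"type":"number"},"dz":{"type":"number"},"rx":{"type":"number"},"ry":{"type":"number"},"rz":{"type":"number"},"fingers":{"type":"number"}}}}},"required":["commands"]}

```bash
mkdir -p pics; cat > h.py <<'E'
import numpy as np, cv2, sys
from scipy.spatial.transform import Rotation as R
from workcell import arm
def grab(n):
    d=arm.get_image(n); np.savez('last_%s.npz'%n,**d); return d
def pts(d):
    Rm=cv2.Rodrigues(np.array(d['rvec'],float))[0]; K=np.array(d['mtx']); z=d['depth'].astype(float)
    v,u=np.indices(z.shape)
    c=np.stack([(u-K[0,2])/K[0,0]*z,(v-K[1,2])/K[1,1]*z,z],-1)
    return (c-np.array(d['tvec']).ravel())@Rm
E
python3 - <<'E'
from h import *
for n in('scene','wrist'):
    d=grab(n); cv2.imwrite(f'pics/{n}0.png',d['img'])
print(arm.state())
E
```

```text
{'clock': 0.1, 'q': array([-1.26135976e-01,  2.21158259e-01,  1.52750757e+00, -1.84273790e-05,
        1.39467183e+00, -1.26108556e-01]), 'dq': array([ 0.00151981, -0.00104782, -0.0029277 ,  0.00154055, -0.00015045,
        0.00124767]), 'joint_efforts': array([ 7.49785686e-04, -4.95945239e+01, -3.88519800e+01,  7.01414770e-02,
        5.15591155e-02, -7.55870246e-05]), 'tool_pos': array([6.24443866e+02, 3.79440642e-02, 2.21534071e+02]), 'eef_rot': array([ 7.07115059e-01,  7.07097965e-01, -5.41613857e-04, -6.84099249e-04]), 'force': array([-0.20778744,  0.36857286,  0.52297093]), 'wrist_torque': array([0.00858506, 0.02518602, 0.03685632]), 'grasp_force': 0.0, 'finger_gap': 1.002097098662607}
```

View pics/scene0.png

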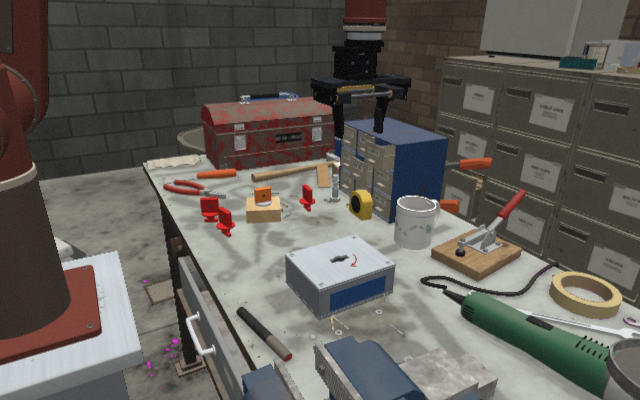

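View pics/wrist0.png

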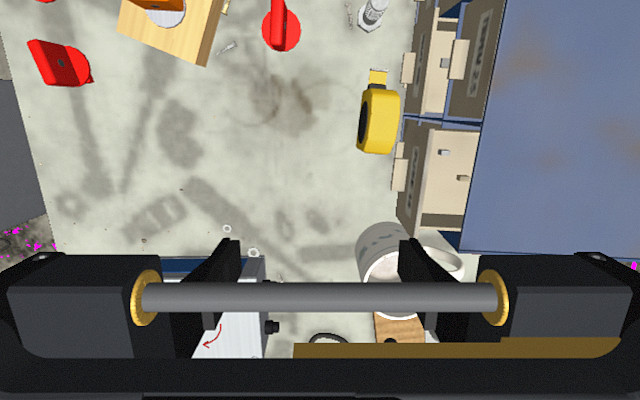

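The scene view shows the orange fastener in the wooden holder at (263,197). The red look-alikes are at (209,208), (225,220) and (307,197). The grey box with its slot is at (340,260). Only (263,197) is orange and sits in a wooden block. I'll measure both and enlarge a crop to confirm.

```bash
python3 - <<'E'
from h import *
d=dict(np.load('last_scene.npz')); P=pts(d); hsv=cv2.cvtColor(d['img'],cv2.COLOR_BGR2HSV)
h,s,v=cv2.split(hsv)
def win(m,u0,u1,v0,v1):
    w=np.zeros_like(m); w[v0:v1,u0:u1]=1; return m&w.astype(bool)&(d['depth']>0)
o=win((h>5)&(h<15)&(s>180),245,280,180,210); print('orange',o.sum(),P[o].min(0),P[o].max(0),np.median(P[o],0))
w=win((P[...,2]>27)&(P[...,2]<37),235,290,190,225); q=P[w][:,:2].astype(np.float32); print('holder',cv2.minAreaRect(q))
b=win((P[...,2]>54)&(P[...,2]<66),270,410,230,300); q=P[b][:,:2].astype(np.float32); print('box',cv2.minAreaRect(q),np.median(P[b][:,2]))
# slot: dark pixels on the plate
g=cv2.cvtColor(d['img'],cv2.COLOR_BGR2GRAY); sl=win(g<70,325,355,250,270)
print('slot',P[sl].mean(0), sl.sum())
for n,c in (('m',(365,450,190,255)),):pass
K=lambda im,a,b,c,e,f: cv2.resize(im[c:e,a:b],None,fx=f,fy=f,interpolation=cv2.INTER_CUBIC)
A=K(d['img'],195,320,175,240,5); B=K(d['img'],280,400,230,290,5)
c=np.zeros((A.shape[0]+B.shape[0],max(A.shape[1],B.shape[1]),3),np.uint8);c[:A.shape[0],:A.shape[1]]=A;c[A.shape[0]:,:B.shape[1]]=B
cv2.imwrite('pics/crop1.png',cv2.resize(c,None,fx=.9,fy=.9)); 
E
```

```text
orange 198 [456.00227951 161.40084211  39.27510599] [495.15827286 171.58683419  71.58048429] [474.90710255 165.26203618  57.15179571]
holder ((475.97711181640625, 169.1260223388672), (81.63077545166016, 80.40858459472656), 67.28948211669922)
box ((478.08154296875, -170.05697631835938), (152.2987518310547, 123.846435546875), 0.6557665467262268) 58.65324694251598
slot [ 486.61770483 -156.88041885   48.48100922] 29
```

View pics/crop1.png

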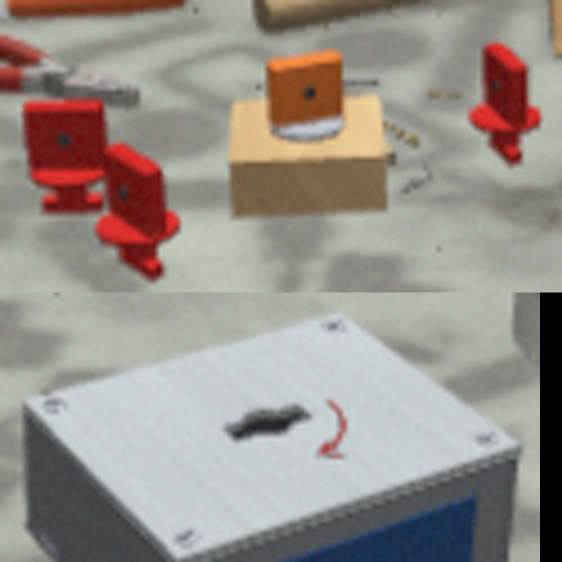

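The crop confirms the orange fastener with its steel collar in the wooden block, and the box's slot with the red arrow. I'll look at the slot with the wrist camera first, then at the fastener.

Request:
{"api": "servo_tool", "payload": {
  "commands": [
    {"dx":-0.045,"dy":-0.0245},
    {"dx":-0.045,"dy":-0.0245},
    {"dx":-0.045,"dy":-0.0245},
    {"dx":-0.045,"dy":-0.0245},
    {"dx":-0.045,"dy":-0.0245},
    {"dx":-0.045,"dy":-0.0245},
    {},
    {}
  ]
}}

```text
invalid input
```

```bash
python3 - <<'E'
from h import *
d=grab('wrist'); cv2.imwrite('pics/w1.png',d['img']); P=pts(d)
s=arm.state(); print(s['clock'],s['tool_pos'],s['force'])
C=-cv2.Rodrigues(d['rvec'])[0].T@np.array(d['tvec']).ravel(); print('cam',C)
m=(P[...,2]>54)&(P[...,2]<66)&(d['depth']>0); print(cv2.minAreaRect(P[m][:,:2].astype(np.float32)),np.median(P[m][:,2]))
E
```

```text
0.15 [6.24504631e+02 5.74894909e-02 2.21650512e+02] [-0.04357448  0.31634614 -1.04043894]
cam [623.24790005  80.85672818 383.37298867]
((585.8565063476562, -3.737701416015625), (365.8374938964844, 399.911376953125), 16.89678955078125) 60.14193553554928
```

View pics/w1.png

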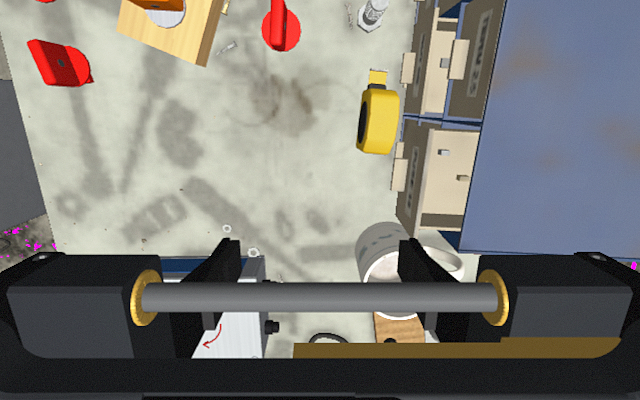

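The arm did not move: the call was refused, probably because of the empty rows. The picture is the same as before.

Request:
{"api": "servo_tool", "payload": {
  "commands": [
    {"dx":-0.045,"dy":-0.0245},
    {"dx":-0.045,"dy":-0.0245},
    {"dx":-0.045,"dy":-0.0245},
    {"dx":-0.045,"dy":-0.0245},
    {"dx":-0.045,"dy":-0.0245},
    {"dx":-0.045,"dy":-0.0245},
    {"dx":0},
    {"dx":0}
  ]
}}

```text
invalid input
```

Request:
{"api": "servo_tool", "payload": {
  "commands": [
    {"dx":-0.045,"dy":-0.0245,"dz":0,"rx":0,"ry":0,"rz":0,"fingers":0.087},
    {"dx":-0.045,"dy":-0.0245,"dz":0,"rx":0,"ry":0,"rz":0,"fingers":0.087},
    {"dx":-0.045,"dy":-0.0245,"dz":0,"rx":0,"ry":0,"rz":0,"fingers":0.087},
    {"dx":-0.045,"dy":-0.0245,"dz":0,"rx":0,"ry":0,"rz":0,"fingers":0.087},
    {"dx":-0.045,"dy":-0.0245,"dz":0,"rx":0,"ry":0,"rz":0,"fingers":0.087},
    {"dx":-0.045,"dy":-0.0245,"dz":0,"rx":0,"ry":0,"rz":0,"fingers":0.087},
    {"dx":0,"dy":0,"dz":0,"rx":0,"ry":0,"rz":0,"fingers":0.087}
  ]
}}

```text
clock: 1.02
tool_pos: [476.2, -272.8, 222.3]
eef_rot: [0.709, 0.705, -0.0, -0.0]
force: [-0.2, -0.3, -0.6]
finger_gap: 1.0
grasp_force: 0.0
```

```bash
python3 - <<'E'
from h import *
d=grab('wrist'); cv2.imwrite('pics/w2.png',d['img']); P=pts(d)
s=arm.state(); print(s['clock'],s['tool_pos'],s['force'])
m=(P[...,2]>56)&(P[...,2]<64)&(d['depth']>0)&(abs(P[...,0]-478)<100)&(abs(P[...,1]+170)<80); print(cv2.minAreaRect(P[m][:,:2].astype(np.float32)),np.median(P[m][:,2]))
E
```

```text
1.075 [ 477.09653104 -271.15831267  222.24650496] [0.52346919 0.22797914 0.1869602 ]
((476.3966064453125, -169.3467254638672), (150.41448974609375, 120.46932220458984), 0.7768865823745728) 59.75933518278198
```

View pics/w2.png

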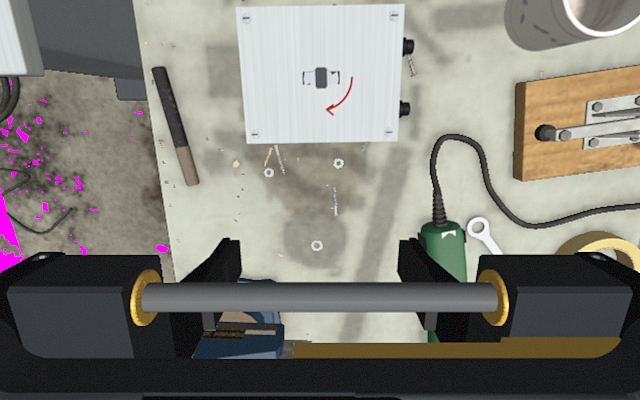

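The wrist view shows the slot at about (321,77), roughly along world x, with the arrow to its right. I'll fit the opening from depth, using rays intersected with the plate plane.

```bash
cat >> h.py <<'E'
def plane(d,uv,z):
    Rm=cv2.Rodrigues(np.array(d['rvec'],float))[0]; K=np.array(d['mtx']); C=-Rm.T@np.array(d['tvec']).ravel()
    uv=np.asarray(uv,float); r=np.c_[(uv[:,0]-K[0,2])/K[0,0],(uv[:,1]-K[1,2])/K[1,1],np.ones(len(uv))]@Rm
    return (C+r*((z-C[2])/r[:,2])[:,None])[:,:2]
E
python3 - <<'E'
from h import *
d=dict(np.load('last_wrist.npz')); P=pts(d); g=cv2.cvtColor(d['img'],cv2.COLOR_BGR2GRAY)
w=np.zeros(g.shape,bool); w[58:96,295:346]=1
for th in (57.5,55,50):
    m=w&(P[...,2]<th)&(d['depth']>0); v,u=np.nonzero(m); q=plane(d,np.c_[u,v],60).astype(np.float32)
    print(th,m.sum(),cv2.minAreaRect(q),q.mean(0),q.min(0),q.max(0))
    c=q-q.mean(0);e,V=np.linalg.eigh(np.cov(c.T));print('axis',np.degrees(np.arctan2(V[1,1],V[0,1])))
print(d['mtx'])
for v in range(62,94,1): print(''.join('#' if P[v,u,2]<56 else '.' for u in range(295,346)), g[v,300:346:5])
E
```

```text
57.5 580 ((476.37249755859375, -169.26364135742188), (35.61812973022461, 18.924943923950195), 14.435334205627441) [ 476.42264 -169.53293] [ 459.5221 -182.4275] [ 493.54025 -160.39809]
axis -177.8475823030692
55 545 ((476.5429992675781, -170.08828735351562), (17.614168167114258, 33.94007110595703), 89.7220230102539) [ 476.2636 -169.6668] [ 459.55634 -178.88602] [ 493.5046  -161.25867]
axis -179.0185852628813
50 528 ((476.1063232421875, -170.08580017089844), (17.614246368408203, 32.99040603637695), 89.7276382446289) [ 476.19257 -169.70987] [ 459.60745 -178.88602] [ 492.58487 -161.25867]
axis -179.58976646121755
[[322.63640676   0.         319.07284853]
 [  0.         322.63640676 202.16896127]
 [  0.           0.           1.        ]]
................................................... [222 219 222 220 217 223 222 222 225 222]
................................................... [222 218 221 222 218 221 222 222 225 220]
................................................... [221 220 221 223 218 222 222 223 225 222]
................................................... [222 220 222 224 223 2
[... 1951 characters left out ...]
 [222 224 228 188  83  79 222 222 224 224]
....................############................... [222 222 223 207  98 114 224 223 224 222]
.....................##########.................... [222 221 224 225 167 183 224 227 223 221]
......................###.......................... [223 222 224 227 227 227 225 229 224 221]
................................................... [223 222 223 224 228 225 225 227 225 222]
................................................... [222 223 224 224 223 225 224 227 223 224]
................................................... [224 222 225 225 224 223 226 226 225 230]
................................................... [223 222 224 221 222 222 225 227 225 228]
```

Request:
{"api": "servo_tool", "payload": {
  "commands": [
    {"dx":0.055,"dy":0,"dz":0,"rx":0,"ry":0,"rz":0,"fingers":0.087},
    {"dx":0.055,"dy":0,"dz":0,"rx":0,"ry":0,"rz":0,"fingers":0.087},
    {"dx":0.055,"dy":0,"dz":0,"rx":0,"ry":0,"rz":0,"fingers":0.087},
    {"dx":0.055,"dy":0,"dz":0,"rx":0,"ry":0,"rz":0,"fingers":0.087},
    {"dx":0.055,"dy":0,"dz":0,"rx":0,"ry":0,"rz":0,"fingers":0.087},
    {"dx":0.055,"dy":0,"dz":0,"rx":0,"ry":0,"rz":0,"fingers":0.087},
    {"dx":0,"dy":0,"dz":0,"rx":0,"ry":0,"rz":0,"fingers":0.087}
  ]
}}

```text
clock: 1.95
tool_pos: [477.3, 64.8, 222.5]
eef_rot: [0.704, 0.71, 0.0, -0.001]
force: [-0.3, -0.3, 1.3]
finger_gap: 0.998
grasp_force: 0.0
```

```bash
python3 - <<'E'
from h import *
d=grab('wrist'); P=pts(d); s=arm.state(); print(s['tool_pos'],R.from_quat(s['eef_rot']).as_matrix().round(4).tolist())
h,sa,v=cv2.split(cv2.cvtColor(d['img'],cv2.COLOR_BGR2HSV)); ok=(d['depth']>0)
o=(h>5)&(h<16)&(sa>150)&ok&(P[...,2]>66)&(P[...,2]<77)&(np.hypot(P[...,0]-476,P[...,1]-168)<45)
q=P[o]; print('wing',o.sum(),np.median(q[:,2]),cv2.minAreaRect(q[:,:2].astype(np.float32)))
vv,uu=np.nonzero(o); p=plane(d,np.c_[uu,vv],72).astype(np.float32); print(cv2.minAreaRect(p),p.mean(0)); e,V=np.linalg.eigh(np.cov((p-p.mean(0)).T)); print('yaw',np.degrees(np.arctan2(V[1,1],V[0,1])))
w=ok&(P[...,2]>29)&(P[...,2]<34.5)&(np.hypot(P[...,0]-476,P[...,1]-168)<62); print('holder',cv2.minAreaRect(P[w][:,:2].astype(np.float32)))
c=ok&(P[...,2]>34.5)&(P[...,2]<38)&(np.hypot(P[...,0]-476,P[...,1]-168)<30); print('collar',c.sum(),cv2.minEnclosingCircle(P[c][:,:2].astype(np.float32)))
cv2.imwrite('pics/w3.png',d['img'])
E
```

```text
[477.51654858  62.74365148 222.43240742] [[-0.0056, 1.0, -0.0003], [1.0, 0.0056, 0.0002], [0.0002, -0.0003, -1.0]]
wing 99 70.05619123141696 ((474.6130065917969, 170.5043487548828), (11.218579292297363, 38.83479690551758), 85.97847747802734)
((474.6351013183594, 170.26351928710938), (11.366777420043945, 38.523372650146484), 86.17398071289062) [474.33948 169.47662]
yaw 176.1994336631701
holder ((474.93206787109375, 171.0746612548828), (80.13338470458984, 80.31719970703125), 68.03607940673828)
collar 627 ((474.88873291015625, 170.99400329589844), 19.76540756225586)
```

View pics/w3.png

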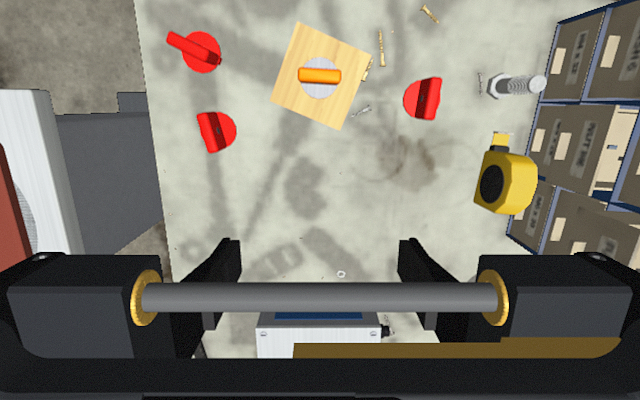

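The picture shows the fastener in the holder at (320,76), with its wing nearly along world x (yaw about -4°). The bolt is at (515,85) and the tape measure at (505,180), both clear. I'll move over the fastener and turn the tool so the fingers close across the wing.

Request:
{"api": "servo_tool", "payload": {
  "commands": [
    {"dx":0.055,"dy":-0.0015,"dz":0,"rx":0,"ry":0,"rz":0,"fingers":0.06},
    {"dx":0.055,"dy":-0.0015,"dz":0,"rx":0,"ry":0,"rz":0,"fingers":0.06},
    {"dx":0,"dy":0,"dz":0,"rx":0,"ry":0,"rz":-10.5,"fingers":0.06},
    {"dx":0,"dy":0,"dz":0,"rx":0,"ry":0,"rz":-10.5,"fingers":0.06},
    {"dx":0,"dy":0,"dz":0,"rx":0,"ry":0,"rz":-10.5,"fingers":0.06},
    {"dx":0,"dy":0,"dz":0,"rx":0,"ry":0,"rz":-10.5,"fingers":0.06},
    {"dx":0,"dy":0,"dz":0,"rx":0,"ry":0,"rz":-10.5,"fingers":0.06},
    {"dx":0,"dy":0,"dz":0,"rx":0,"ry":0,"rz":-10.5,"fingers":0.06}
  ]
}}

```text
clock: 3.0
tool_pos: [475.2, 169.1, 222.3]
eef_rot: [0.231, 0.973, -0.0, -0.0]
force: [-0.0, -1.0, 0.8]
finger_gap: 0.687
grasp_force: 0.0
```

Request:
{"api": "servo_tool", "payload": {
  "commands": [
    {"dx":0,"dy":0,"dz":0.02,"rx":0,"ry":0,"rz":-10.5,"fingers":0.06},
    {"dx":0,"dy":0,"dz":0.03,"rx":0,"ry":0,"rz":-10.5,"fingers":0.06},
    {"dx":0,"dy":0,"dz":0.03,"rx":0,"ry":0,"rz":-1.5,"fingers":0.06},
    {"dx":0,"dy":0,"dz":0.01,"rx":0,"ry":0,"rz":0,"fingers":0.06},
    {"dx":0,"dy":0,"dz":0,"rx":0,"ry":0,"rz":0,"fingers":0.06},
    {"dx":0,"dy":0,"dz":0,"rx":0,"ry":0,"rz":0,"fingers":0.06}
  ]
}}

```text
clock: 3.75
tool_pos: [476.1, 170.0, 133.9]
eef_rot: [0.04, 0.999, 0.0, 0.001]
force: [0.3, -0.2, 0.5]
finger_gap: 0.688
grasp_force: 0.0
```

```bash
cat >> h.py <<'E'
def show():
    s=arm.state(); M=R.from_quat(s['eef_rot']).as_matrix()
    print('t',round(s['clock'],2),'p',s['tool_pos'].round(2),'yaw_y',round(np.degrees(np.arctan2(M[1,1],M[0,1])),2),'z',M[:,2].round(4),'F',s['force'].round(2),'M',s['wrist_torque'].round(3),'g',round(s['finger_gap']*87,1),round(s['grasp_force'],1),'q',s['q'].round(2))
E
python3 -c "
from h import *
show(); d=grab('wrist'); show()"
```

```text
t 3.75 p [476.06 169.98 133.93] yaw_y 85.46 z [ 2.1e-03  3.0e-04 -1.0e+00] F [ 0.27 -0.19  0.48] M [ 0.107 -0.024  0.012] g 59.8 0.0 q [ 0.19  0.02  1.92 -0.    1.2  -1.3 ]
t 3.8 p [476.09 170.1  134.02] yaw_y 85.48 z [ 2.4e-03  4.0e-04 -1.0e+00] F [-0.58  0.38  0.51] M [ 0.114 -0.077  0.034] g 59.6 0.0 q [ 0.19  0.02  1.92 -0.    1.2  -1.3 ]
```

Request:
{"api": "servo_tool", "payload": {
  "commands": [
    {"dx":0.001,"dy":0.0005,"dz":0.03,"rx":0,"ry":0,"rz":0,"fingers":0.06},
    {"dx":0,"dy":0,"dz":0.03,"rx":0,"ry":0,"rz":0,"fingers":0.06},
    {"dx":0,"dy":0,"dz":0.02,"rx":0,"ry":0,"rz":0,"fingers":0.06},
    {"dx":0,"dy":0,"dz":0.01,"rx":0,"ry":0,"rz":0,"fingers":0.06},
    {"dx":0,"dy":0,"dz":0,"rx":0,"ry":0,"rz":0,"fingers":0.06},
    {"dx":0,"dy":0,"dz":0,"rx":0,"ry":0,"rz":0,"fingers":0.06}
  ]
}}

```text
clock: 4.55
tool_pos: [475.1, 170.8, 43.8]
eef_rot: [0.039, 0.999, 0.0, 0.001]
force: [-0.8, -0.4, -0.4]
finger_gap: 0.691
grasp_force: 0.0
```

```bash
python3 -c "
from h import *
show(); d=grab('wrist'); show(); cv2.imwrite('pics/w4.png',d['img'])"
```

```text
t 4.55 p [475.08 170.79  43.76] yaw_y 85.5 z [ 2.e-03  4.e-04 -1.e+00] F [-0.79 -0.39 -0.42] M [ 0.139 -0.048  0.016] g 60.1 0.0 q [ 0.19  0.14  1.98 -0.    1.02 -1.3 ]
t 4.6 p [475.09 170.79  43.77] yaw_y 85.5 z [ 2.2e-03  4.0e-04 -1.0e+00] F [-0.44  0.01  0.74] M [ 0.197 -0.07  -0.013] g 60.1 0.0 q [ 0.19  0.14  1.98 -0.    1.02 -1.3 ]
```

View pics/w4.png

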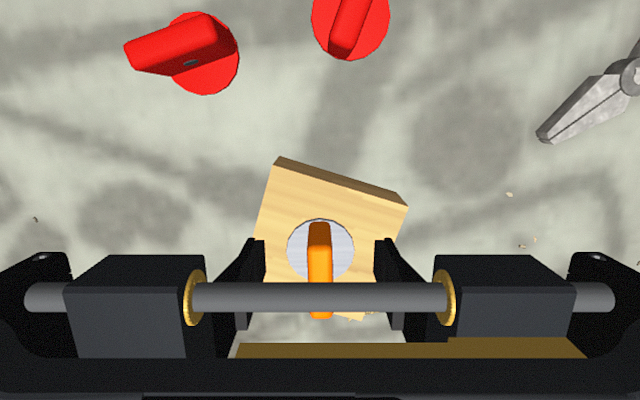

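The picture shows the wing centred between the fingers at (320,265). I'll close the gripper.

Request:
{"api": "servo_tool", "payload": {
  "commands": [
    {"dx":0,"dy":0,"dz":0,"rx":0,"ry":0,"rz":0,"fingers":0.0},
    {"dx":0,"dy":0,"dz":0,"rx":0,"ry":0,"rz":0,"fingers":0.0},
    {"dx":0,"dy":0,"dz":0,"rx":0,"ry":0,"rz":0,"fingers":0.0},
    {"dx":0,"dy":0,"dz":0,"rx":0,"ry":0,"rz":0,"fingers":0.0},
    {"dx":0,"dy":0,"dz":0,"rx":0,"ry":0,"rz":0,"fingers":0.0},
    {"dx":0,"dy":0,"dz":0,"rx":0,"ry":0,"rz":0,"fingers":0.0}
  ]
}}

```text
clock: 5.35
tool_pos: [474.0, 170.6, 42.5]
eef_rot: [0.039, 0.999, 0.0, -0.0]
force: [0.2, 0.2, 0.9]
finger_gap: 0.135
grasp_force: 30.0
```

```bash
python3 -c "
from h import *
show()"
```

```text
t 5.35 p [474.01 170.6   42.5 ] yaw_y 85.5 z [-1.e-04  1.e-04 -1.e+00] F [0.17 0.2  0.87] M [ 0.137 -0.015  0.027] g 11.8 30.0 q [ 0.19  0.15  1.98  0.    1.02 -1.3 ]
```

Request:
{"api": "servo_tool", "payload": {
  "commands": [
    {"dx":0,"dy":0,"dz":-0.02,"rx":0,"ry":0,"rz":0,"fingers":0.0},
    {"dx":0,"dy":0,"dz":-0.04,"rx":0,"ry":0,"rz":0,"fingers":0.0},
    {"dx":0,"dy":0,"dz":-0.04,"rx":0,"ry":0,"rz":-5.3,"fingers":0.0},
    {"dx":0,"dy":-0.04,"dz":0,"rx":0,"ry":0,"rz":0,"fingers":0.0},
    {"dx":0,"dy":-0.05,"dz":0,"rx":0,"ry":0,"rz":0,"fingers":0.0},
    {"dx":0,"dy":-0.05,"dz":0,"rx":0,"ry":0,"rz":0,"fingers":0.0},
    {"dx":0,"dy":-0.05,"dz":0,"rx":0,"ry":0,"rz":0,"fingers":0.0},
    {"dx":0,"dy":-0.05,"dz":0,"rx":0,"ry":0,"rz":0,"fingers":0.0}
  ]
}}

```text
clock: 6.35
tool_pos: [477.0, -70.9, 142.4]
eef_rot: [-0.007, 1.0, 0.0, 0.0]
force: [0.8, -0.4, -1.9]
finger_gap: 0.131
grasp_force: 30.0
```

Request:
{"api": "servo_tool", "payload": {
  "commands": [
    {"dx":0,"dy":-0.05,"dz":0,"rx":0,"ry":0,"rz":0,"fingers":0.0},
    {"dx":0,"dy":-0.03,"dz":0,"rx":0,"ry":0,"rz":0,"fingers":0.0},
    {"dx":0,"dy":-0.02,"dz":0,"rx":0,"ry":0,"rz":0,"fingers":0.0},
    {"dx":0,"dy":0,"dz":0,"rx":0,"ry":0,"rz":0,"fingers":0.0},
    {"dx":0,"dy":0,"dz":0,"rx":0,"ry":0,"rz":0,"fingers":0.0},
    {"dx":0,"dy":0,"dz":0,"rx":0,"ry":0,"rz":0,"fingers":0.0}
  ]
}}

```text
clock: 7.1
tool_pos: [478.8, -168.3, 142.4]
eef_rot: [-0.008, 1.0, 0.0, -0.0]
force: [0.6, -0.2, -0.6]
finger_gap: 0.133
grasp_force: 30.0
```

```bash
python3 - <<'E'
from h import *
show(); d=grab('wrist'); e=grab('scene'); f=grab('side')
A=cv2.resize(d['img'][150:340,180:460],None,fx=1.4,fy=1.4)
cx=e['img'][190:300,280:400]; cy=f['img']
cv2.imwrite('pics/w5.png',np.vstack([np.hstack([A[:260,:390],cv2.resize(cx,(390,260))]),cv2.resize(cy,(780,330))[:, :]]))
show()
P=pts(d); z=arm.state()['tool_pos'][2]-10.5
c=(d['depth']>0)&(abs(P[...,2]-z-2)<4.5)&(np.hypot(P[...,0]-476,P[...,1]+169)<30); print('collar',c.sum(),cv2.minEnclosingCircle(P[c][:,:2].astype(np.float32)),np.median(P[c][:,2]),z)
m=(P[...,2]>57)&(P[...,2]<63)&(d['depth']>0)&(abs(P[...,0]-476)<90)&(abs(P[...,1]+170)<75); q=P[m]; print('plate',q[:,:2].min(0),q[:,:2].max(0),np.median(q[:,2]),cv2.minAreaRect(q[:,:2].astype(np.float32)))
E
```

```text
t 7.1 p [ 478.83 -168.27  142.44] yaw_y 90.88 z [-2.e-04  4.e-04 -1.e+00] F [ 0.58 -0.17 -0.65] M [ 0.064 -0.03   0.006] g 11.5 30.0 q [-0.49  0.01  1.91  0.    1.22 -2.08]
t 7.25 p [ 478.89 -168.67  142.58] yaw_y 90.87 z [ 1.e-04  0.e+00 -1.e+00] F [ 0.49  0.01 -1.39] M [ 0.109 -0.027  0.05 ] g 12.0 30.0 q [-0.49  0.01  1.91  0.    1.22 -2.08]
collar 647 ((478.9385986328125, -167.68740844726562), 19.944843292236328) 135.35766790434832 132.08032679708805
plate [ 400.81880041 -229.76154583] [ 522.68779173 -108.25729338] 59.68111185758837 ((461.8272399902344, -168.9496307373047), (121.11785125732422, 120.49884033203125), 0.6327035427093506)
```

View pics/w5.png

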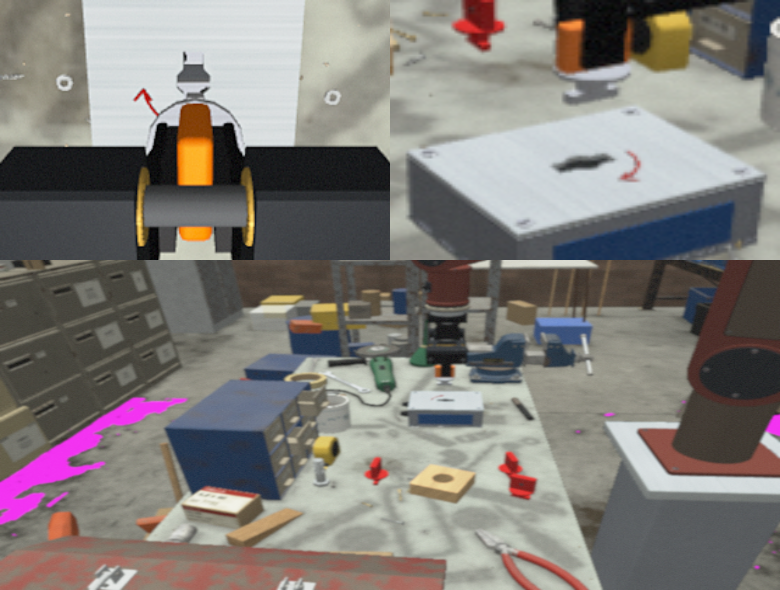

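The wrist crop shows the held fastener with the slot's near end beside it at about (192,70). The scene crop shows the bar hanging above the slot. I'll locate the visible slot end in this same image.

```bash
python3 - <<'E'
from h import *
d=dict(np.load('last_wrist.npz')); P=pts(d)
m=(P[...,2]<56)&(d['depth']>0); v,u=np.nonzero(m); q=plane(d,np.c_[u,v],60)
k=(abs(q[:,0]-470)<20)&(abs(q[:,1]+169.5)<16); q=q[k]
for a in range(455,482,1):
    r=q[(q[:,0]>=a)&(q[:,0]<a+1)]
    if len(r): print(a,len(r),r[:,1].min().round(1),r[:,1].max().round(1),r[:,1].mean().round(2))
o=plane(d,np.c_[u,v],60)[:0]
# wing yaw in grasp
h,s,vv=cv2.split(cv2.cvtColor(d['img'],cv2.COLOR_BGR2HSV)); t=(h>5)&(h<16)&(s>150)&(d['depth']>0)&(abs(P[...,2]-171)<3)&(np.hypot(P[...,0]-479,P[...,1]+168)<30)
print(t.sum(),cv2.minAreaRect(P[t][:,:2].astype(np.float32)) if t.sum()>5 else '')
E
```

```text
458 15 -174.6 -163.7 -169.11
459 15 -174.6 -163.6 -169.1
460 15 -174.6 -163.6 -169.09
461 21 -174.6 -163.6 -168.07
462 23 -174.5 -163.6 -169.77
463 15 -174.5 -163.6 -169.04
464 15 -174.5 -163.5 -169.03
465 15 -174.5 -163.5 -169.02
466 30 -174.5 -163.5 -169.0
467 15 -174.5 -163.5 -168.98
468 15 -174.5 -163.5 -168.97
469 17 -175.3 -162.6 -168.96
470 28 -176.1 -161.0 -167.42
471 35 -177.6 -160.2 -170.15
472 23 -177.6 -160.2 -168.91
473 23 -177.6 -160.2 -168.9
474 23 -177.6 -160.2 -168.89
475 34 -177.6 -160.1 -167.33
476 35 -177.6 -160.1 -170.36
477 23 -177.6 -160.1 -168.84
478 23 -177.6 -160.1 -168.83
479 21 -176.8 -160.8 -168.82
480 24 -176.0 -160.8 -167.6
481 28 -175.2 -163.2 -169.53
335 ((478.61614990234375, -167.97413635253906), (39.526763916015625, 12.272541046142578), 1.5140800476074219)
```

Request:
{"api": "servo_tool", "payload": {
  "commands": [
    {"dx":0.003,"dy":-0.001,"dz":0.01,"rx":0,"ry":0,"rz":0,"fingers":0.0},
    {"dx":0,"dy":0,"dz":0.015,"rx":0,"ry":0,"rz":0,"fingers":0.0},
    {"dx":0,"dy":0,"dz":0.01,"rx":0,"ry":0,"rz":0,"fingers":0.0},
    {"dx":0,"dy":0,"dz":0.005,"rx":0,"ry":0,"rz":0,"fingers":0.0},
    {"dx":0,"dy":0,"dz":0,"rx":0,"ry":0,"rz":0,"fingers":0.0},
    {"dx":0,"dy":0,"dz":0,"rx":0,"ry":0,"rz":0,"fingers":0.0}
  ]
}}

```text
clock: 8.0
tool_pos: [476.1, -170.6, 102.9]
eef_rot: [-0.007, 1.0, -0.0, 0.0]
force: [-0.1, 0.4, -0.2]
finger_gap: 0.135
grasp_force: 30.0
```

```bash
python3 - <<'E'
from h import *
show(); d=grab('wrist'); show(); P=pts(d)
z=arm.state()['tool_pos'][2]-10.5; g=d['depth']>0
c=g&(abs(P[...,2]-z-3)<3.5)&(np.hypot(P[...,0]-476,P[...,1]+169)<30); print('collar',c.sum(),cv2.minEnclosingCircle(P[c][:,:2].astype(np.float32)),np.median(P[c][:,2]),z)
m=(P[...,2]<56)&g; v,u=np.nonzero(m); q=plane(d,np.c_[u,v],60); q=q[(abs(q[:,0]-470)<20)&(abs(q[:,1]+169)<16)]
for a in range(456,482,2):
    r=q[(q[:,0]>=a)&(q[:,0]<a+2)]
    if len(r): print(a,len(r),r.min(0).round(1),r.max(0).round(1))
h,s,vv=cv2.split(cv2.cvtColor(d['img'],cv2.COLOR_BGR2HSV)); t=(h>5)&(h<16)&(s>150)&g&(abs(P[...,2]-z-39)<3)&(np.hypot(P[...,0]-476,P[...,1]+168)<30)
print(t.sum(),cv2.minAreaRect(P[t][:,:2].astype(np.float32)))
cv2.imwrite('pics/w6.png',cv2.resize(d['img'][130:330,200:440],None,fx=3,fy=3))
E
```

```text
t 8.0 p [ 476.13 -170.63  102.91] yaw_y 90.8 z [ 6.e-04 -4.e-04 -1.e+00] F [-0.15  0.42 -0.19] M [ 0.157 -0.053 -0.02 ] g 11.7 30.0 q [-0.5   0.06  1.94 -0.    1.14 -2.08]
t 8.05 p [ 476.18 -170.66  103.01] yaw_y 90.8 z [ 8.e-04 -4.e-04 -1.e+00] F [-0.06  0.12 -0.09] M [ 0.155 -0.029  0.013] g 11.6 30.0 q [-0.5   0.06  1.94  0.    1.14 -2.08]
collar 649 ((476.4605407714844, -170.13900756835938), 19.883394241333008) 95.81613258544915 92.50950953960056
458 34 [ 459.  -174.6] [ 459.9 -164. ]
460 49 [ 460.4 -174.6] [ 462.  -163.9]
462 36 [ 462.  -174.6] [ 464.  -163.9]
464 45 [ 464.  -174.6] [ 465.5 -163.8]
466 17 [ 466.1 -174.6] [ 467.7 -163.8]
468 16 [ 468.2 -175.2] [ 469.8 -162.4]
470 1 [ 470.4 -161.7] [ 470.4 -161.7]
348 ((476.5015563964844, -168.4694366455078), (17.46702766418457, 40.1622200012207), 86.43926239013672)
```

Request:
{"api": "servo_tool", "payload": {
  "commands": [
    {"dx":0.0,"dy":0.0009,"dz":0.004,"rx":0,"ry":0,"rz":0,"fingers":0.0},
    {"dx":0,"dy":0,"dz":0.004,"rx":0,"ry":0,"rz":0,"fingers":0.0},
    {"dx":0,"dy":0,"dz":0,"rx":0,"ry":0,"rz":0,"fingers":0.0},
    {"dx":0,"dy":0,"dz":0,"rx":0,"ry":0,"rz":0,"fingers":0.0}
  ]
}}

```text
clock: 8.55
tool_pos: [475.8, -169.5, 94.5]
eef_rot: [-0.007, 1.0, 0.0, -0.0]
force: [-0.0, -0.6, -1.0]
finger_gap: 0.134
grasp_force: 30.0
```

```bash
cat > meas.py <<'E'
from h import *
show(); d=grab('wrist'); P=pts(d)
z=arm.state()['tool_pos'][2]-10.5; g=d['depth']>0
c=g&(abs(P[...,2]-z-3)<3.5)&(np.hypot(P[...,0]-476,P[...,1]+169)<30); print('collar',c.sum(),cv2.minEnclosingCircle(P[c][:,:2].astype(np.float32)),np.median(P[c][:,2]),z)
m=(P[...,2]<56)&g; v,u=np.nonzero(m); q=plane(d,np.c_[u,v],60); q=q[(abs(q[:,0]-470)<20)&(abs(q[:,1]+169)<16)]
for a in range(456,472,2):
    r=q[(q[:,0]>=a)&(q[:,0]<a+2)]
    if len(r): print(a,len(r),r.min(0).round(1),r.max(0).round(1))
E
python3 meas.py
```

```text
t 8.55 p [ 475.77 -169.52   94.5 ] yaw_y 90.8 z [-1.e-04  1.e-04 -1.e+00] F [-0.05 -0.6  -0.99] M [ 0.097 -0.034 -0.02 ] g 11.7 30.0 q [-0.5   0.07  1.95  0.    1.12 -2.08]
collar 646 ((475.965576171875, -169.02651977539062), 19.82831382751465) 87.48319876470856 84.06692685550667
458 36 [ 458.7 -174.7] [ 459.5 -163.7]
460 54 [ 460.  -174.6] [ 461.6 -163.7]
462 29 [ 462.1 -174.6] [ 463.6 -163.7]
464 16 [ 464.1 -174.6] [ 465.7 -163.6]
466 4 [ 466.2 -174.6] [ 466.3 -163.6]
```

Request:
{"api": "servo_tool", "payload": {
  "commands": [
    {"dx":0,"dy":0,"dz":0.0015,"rx":0,"ry":0,"rz":0,"fingers":0.0},
    {"dx":0,"dy":0,"dz":0.0015,"rx":0,"ry":0,"rz":0,"fingers":0.0},
    {"dx":0,"dy":0,"dz":0.001,"rx":0,"ry":0,"rz":0,"fingers":0.0},
    {"dx":0,"dy":0,"dz":0.001,"rx":0,"ry":0,"rz":0,"fingers":0.0},
    {"dx":0,"dy":0,"dz":0,"rx":0,"ry":0,"rz":0,"fingers":0.0}
  ]
}}

```text
clock: 9.22
tool_pos: [475.7, -169.5, 89.4]
eef_rot: [-0.007, 1.0, 0.0, -0.0]
force: [0.4, 0.0, -0.7]
finger_gap: 0.138
grasp_force: 30.0
```

Request:
{"api": "servo_tool", "payload": {
  "commands": [
    {"dx":0,"dy":0,"dz":0.0015,"rx":0,"ry":0,"rz":0,"fingers":0.0},
    {"dx":0,"dy":0,"dz":0.0015,"rx":0,"ry":0,"rz":0,"fingers":0.0},
    {"dx":0,"dy":0,"dz":0.0015,"rx":0,"ry":0,"rz":0,"fingers":0.0},
    {"dx":0,"dy":0,"dz":0.0015,"rx":0,"ry":0,"rz":0,"fingers":0.0},
    {"dx":0,"dy":0,"dz":0,"rx":0,"ry":0,"rz":0,"fingers":0.0}
  ]
}}

```text
clock: 9.85
tool_pos: [475.7, -169.5, 83.4]
eef_rot: [-0.007, 1.0, 0.0, -0.0]
force: [0.2, 0.1, -1.6]
finger_gap: 0.137
grasp_force: 30.0
```

Request:
{"api": "servo_tool", "payload": {
  "commands": [
    {"dx":0,"dy":0,"dz":0.001,"rx":0,"ry":0,"rz":0,"fingers":0.0},
    {"dx":0,"dy":0,"dz":0.001,"rx":0,"ry":0,"rz":0,"fingers":0.0},
    {"dx":0,"dy":0,"dz":0.001,"rx":0,"ry":0,"rz":0,"fingers":0.0},
    {"dx":0,"dy":0,"dz":0.001,"rx":0,"ry":0,"rz":0,"fingers":0.0},
    {"dx":0,"dy":0,"dz":0,"rx":0,"ry":0,"rz":0,"fingers":0.0}
  ]
}}

```text
clock: 10.48
tool_pos: [475.7, -169.5, 79.4]
eef_rot: [-0.007, 1.0, 0.0, -0.0]
force: [0.6, 0.4, -1.0]
finger_gap: 0.135
grasp_force: 30.0
```

Request:
{"api": "servo_tool", "payload": {
  "commands": [
    {"dx":0,"dy":0,"dz":0.001,"rx":0,"ry":0,"rz":0,"fingers":0.0},
    {"dx":0,"dy":0,"dz":0.001,"rx":0,"ry":0,"rz":0,"fingers":0.0},
    {"dx":0,"dy":0,"dz":0.0007,"rx":0,"ry":0,"rz":0,"fingers":0.0},
    {"dx":0,"dy":0,"dz":0.0003,"rx":0,"ry":0,"rz":0,"fingers":0.0}
  ]
}}

```text
clock: 10.98
tool_pos: [475.7, -169.5, 76.5]
eef_rot: [-0.007, 1.0, 0.0, -0.0]
force: [0.8, 0.3, -0.9]
finger_gap: 0.132
grasp_force: 30.0
```

Request:
{"api": "servo_tool", "payload": {
  "commands": [
    {"dx":0,"dy":0,"dz":0.0004,"rx":0,"ry":0,"rz":0,"fingers":0.0},
    {"dx":0,"dy":0,"dz":0,"rx":0,"ry":0,"rz":0,"fingers":0.0}
  ]
}}

```text
clock: 11.22
tool_pos: [475.8, -169.5, 76.1]
eef_rot: [-0.007, 1.0, 0.0, -0.0]
force: [0.6, 1.1, -0.5]
finger_gap: 0.132
grasp_force: 30.0
```

Request:
{"api": "servo_tool", "payload": {
  "commands": [
    {"dx":0,"dy":0,"dz":0.0003,"rx":0,"ry":0,"rz":0,"fingers":0.0},
    {"dx":0,"dy":0,"dz":0,"rx":0,"ry":0,"rz":0,"fingers":0.0}
  ]
}}

```text
clock: 11.48
tool_pos: [475.8, -169.5, 75.8]
eef_rot: [-0.007, 1.0, 0.0, 0.0]
force: [-0.1, 0.6, -1.5]
finger_gap: 0.132
grasp_force: 30.0
```

Request:
{"api": "servo_tool", "payload": {
  "commands": [
    {"dx":0,"dy":0,"dz":0.0003,"rx":0,"ry":0,"rz":0,"fingers":0.0},
    {"dx":0,"dy":0,"dz":0,"rx":0,"ry":0,"rz":0,"fingers":0.0}
  ]
}}

```text
clock: 11.72
tool_pos: [475.8, -169.5, 75.5]
eef_rot: [-0.007, 1.0, 0.0, -0.0]
force: [0.2, 1.3, -1.0]
finger_gap: 0.135
grasp_force: 30.0
```

Request:
{"api": "servo_tool", "payload": {
  "commands": [
    {"dx":0,"dy":0,"dz":0.0003,"rx":0,"ry":0,"rz":0,"fingers":0.0},
    {"dx":0,"dy":0,"dz":0,"rx":0,"ry":0,"rz":0,"fingers":0.0}
  ]
}}

```text
clock: 11.98
tool_pos: [475.9, -169.6, 75.5]
eef_rot: [-0.007, 1.0, -0.0, 0.0]
force: [-1.5, 0.9, 2.0]
finger_gap: 0.135
grasp_force: 30.0
```

Contact is felt on the cup floor at TCP z 75.5, with the collar about 5 mm above the plate. I'll lift 0.5 mm, turn 38° clockwise, then feel for the groove in small steps.

Request:
{"api": "servo_tool", "payload": {
  "commands": [
    {"dx":0,"dy":0,"dz":-0.0006,"rx":0,"ry":0,"rz":0,"fingers":0.0},
    {"dx":0,"dy":0,"dz":0,"rx":0,"ry":0,"rz":8,"fingers":0.0},
    {"dx":0,"dy":0,"dz":0,"rx":0,"ry":0,"rz":8,"fingers":0.0},
    {"dx":0,"dy":0,"dz":0,"rx":0,"ry":0,"rz":8,"fingers":0.0},
    {"dx":0,"dy":0,"dz":0,"rx":0,"ry":0,"rz":8,"fingers":0.0},
    {"dx":0,"dy":0,"dz":0,"rx":0,"ry":0,"rz":6,"fingers":0.0},
    {"dx":0,"dy":0,"dz":0,"rx":0,"ry":0,"rz":0,"fingers":0.0}
  ]
}}

```text
clock: 12.85
tool_pos: [475.7, -169.5, 75.7]
eef_rot: [0.318, 0.948, -0.0, -0.0]
force: [0.7, -0.4, -1.6]
finger_gap: 0.134
grasp_force: 30.0
```

```bash
python3 -c "
from h import *
show()"
```

```text
t 12.85 p [ 475.72 -169.54   75.66] yaw_y 52.86 z [-1.e-04  0.e+00 -1.e+00] F [ 0.7  -0.37 -1.57] M [ 0.159 -0.017  0.012] g 11.6 30.0 q [-0.5   0.1   1.96 -0.    1.08 -1.42]
```

Request:
{"api": "servo_tool", "payload": {
  "commands": [
    {"dx":0,"dy":0,"dz":0,"rx":0,"ry":0,"rz":6,"fingers":0.0},
    {"dx":0,"dy":0,"dz":0.001,"rx":0,"ry":0,"rz":0,"fingers":0.0},
    {"dx":0,"dy":0,"dz":0,"rx":0,"ry":0,"rz":0,"fingers":0.0}
  ]
}}

```text
clock: 13.22
tool_pos: [476.0, -169.5, 75.5]
eef_rot: [0.366, 0.931, 0.0, 0.0]
force: [-1.2, 3.1, 4.0]
finger_gap: 0.135
grasp_force: 30.0
```

Request:
{"api": "servo_tool", "payload": {
  "commands": [
    {"dx":0,"dy":0,"dz":-0.001,"rx":0,"ry":0,"rz":0,"fingers":0.0},
    {"dx":0,"dy":0,"dz":0,"rx":0,"ry":0,"rz":4,"fingers":0.0},
    {"dx":0,"dy":0,"dz":0.001,"rx":0,"ry":0,"rz":0,"fingers":0.0},
    {"dx":0,"dy":0,"dz":0,"rx":0,"ry":0,"rz":0,"fingers":0.0}
  ]
}}

```text
clock: 13.72
tool_pos: [476.0, -169.4, 75.4]
eef_rot: [0.399, 0.917, 0.0, 0.0]
force: [-0.5, 3.0, 5.5]
finger_gap: 0.137
grasp_force: 30.0
```

Request:
{"api": "servo_tool", "payload": {
  "commands": [
    {"dx":0,"dy":0,"dz":-0.001,"rx":0,"ry":0,"rz":0,"fingers":0.0},
    {"dx":0,"dy":0,"dz":0,"rx":0,"ry":0,"rz":4,"fingers":0.0},
    {"dx":0,"dy":0,"dz":0.001,"rx":0,"ry":0,"rz":0,"fingers":0.0},
    {"dx":0,"dy":0,"dz":0,"rx":0,"ry":0,"rz":0,"fingers":0.0}
  ]
}}

```text
clock: 14.22
tool_pos: [476.0, -169.4, 75.4]
eef_rot: [0.431, 0.902, 0.0, 0.0]
force: [-1.2, 3.7, 5.7]
finger_gap: 0.131
grasp_force: 30.0
```

Request:
{"api": "servo_tool", "payload": {
  "commands": [
    {"dx":0,"dy":0,"dz":-0.001,"rx":0,"ry":0,"rz":0,"fingers":0.0},
    {"dx":0,"dy":0,"dz":0,"rx":0,"ry":0,"rz":4,"fingers":0.0},
    {"dx":0,"dy":0,"dz":0.001,"rx":0,"ry":0,"rz":0,"fingers":0.0},
    {"dx":0,"dy":0,"dz":0,"rx":0,"ry":0,"rz":0,"fingers":0.0}
  ]
}}

```text
clock: 14.72
tool_pos: [476.1, -169.3, 75.4]
eef_rot: [0.462, 0.887, 0.0, 0.0]
force: [0.3, 5.0, 5.1]
finger_gap: 0.136
grasp_force: 30.0
```

Request:
{"api": "servo_tool", "payload": {
  "commands": [
    {"dx":0,"dy":0,"dz":-0.001,"rx":0,"ry":0,"rz":0,"fingers":0.0},
    {"dx":0,"dy":0,"dz":0,"rx":0,"ry":0,"rz":4,"fingers":0.0},
    {"dx":0,"dy":0,"dz":0.001,"rx":0,"ry":0,"rz":0,"fingers":0.0},
    {"dx":0,"dy":0,"dz":0,"rx":0,"ry":0,"rz":0,"fingers":0.0}
  ]
}}

```text
clock: 15.22
tool_pos: [476.2, -169.3, 75.4]
eef_rot: [0.493, 0.87, 0.0, 0.0]
force: [1.1, 5.4, 4.9]
finger_gap: 0.132
grasp_force: 30.0
```

Request:
{"api": "servo_tool", "payload": {
  "commands": [
    {"dx":0.0002,"dy":0.0004,"dz":-0.001,"rx":0,"ry":0,"rz":0,"fingers":0.0},
    {"dx":0,"dy":0,"dz":0,"rx":0,"ry":0,"rz":4,"fingers":0.0},
    {"dx":0,"dy":0,"dz":0.001,"rx":0,"ry":0,"rz":0,"fingers":0.0},
    {"dx":0,"dy":0,"dz":0,"rx":0,"ry":0,"rz":0,"fingers":0.0}
  ]
}}

```text
clock: 15.72
tool_pos: [476.3, -169.1, 75.4]
eef_rot: [0.523, 0.852, 0.0, 0.0]
force: [0.7, 4.7, 4.7]
finger_gap: 0.135
grasp_force: 30.0
```

Request:
{"api": "servo_tool", "payload": {
  "commands": [
    {"dx":0,"dy":0,"dz":-0.001,"rx":0,"ry":0,"rz":0,"fingers":0.0},
    {"dx":0,"dy":0,"dz":0,"rx":0,"ry":0,"rz":4,"fingers":0.0},
    {"dx":0,"dy":0,"dz":0.001,"rx":0,"ry":0,"rz":0,"fingers":0.0},
    {"dx":0,"dy":0,"dz":0,"rx":0,"ry":0,"rz":0,"fingers":0.0}
  ]
}}

```text
clock: 16.23
tool_pos: [476.4, -169.1, 75.3]
eef_rot: [0.553, 0.833, 0.0, 0.0]
force: [1.8, 5.4, 4.8]
finger_gap: 0.134
grasp_force: 30.0
```

Request:
{"api": "servo_tool", "payload": {
  "commands": [
    {"dx":0,"dy":0,"dz":-0.001,"rx":0,"ry":0,"rz":0,"fingers":0.0},
    {"dx":0,"dy":0,"dz":0,"rx":0,"ry":0,"rz":4,"fingers":0.0},
    {"dx":0,"dy":0,"dz":0.001,"rx":0,"ry":0,"rz":0,"fingers":0.0},
    {"dx":0,"dy":0,"dz":0,"rx":0,"ry":0,"rz":0,"fingers":0.0}
  ]
}}

```text
clock: 16.73
tool_pos: [476.5, -169.1, 75.3]
eef_rot: [0.582, 0.813, 0.0, 0.0]
force: [2.4, 4.9, 3.2]
finger_gap: 0.135
grasp_force: 30.0
```

Request:
{"api": "servo_tool", "payload": {
  "commands": [
    {"dx":0.0003,"dy":0.0004,"dz":-0.001,"rx":0,"ry":0,"rz":0,"fingers":0.0},
    {"dx":0,"dy":0,"dz":0,"rx":0,"ry":0,"rz":4,"fingers":0.0},
    {"dx":0,"dy":0,"dz":0.001,"rx":0,"ry":0,"rz":0,"fingers":0.0},
    {"dx":0,"dy":0,"dz":0,"rx":0,"ry":0,"rz":0,"fingers":0.0}
  ]
}}

```text
clock: 17.23
tool_pos: [476.5, -168.9, 75.1]
eef_rot: [0.61, 0.793, 0.0, 0.0]
force: [1.7, 2.6, 2.3]
finger_gap: 0.135
grasp_force: 30.0
```

Request:
{"api": "servo_tool", "payload": {
  "commands": [
    {"dx":0,"dy":0,"dz":-0.001,"rx":0,"ry":0,"rz":0,"fingers":0.0},
    {"dx":0,"dy":0,"dz":0,"rx":0,"ry":0,"rz":4,"fingers":0.0},
    {"dx":0,"dy":0,"dz":0.001,"rx":0,"ry":0,"rz":0,"fingers":0.0},
    {"dx":0,"dy":0,"dz":0,"rx":0,"ry":0,"rz":0,"fingers":0.0}
  ]
}}

```text
clock: 17.73
tool_pos: [476.5, -168.8, 75.0]
eef_rot: [0.637, 0.771, 0.0, 0.0]
force: [3.2, 4.0, 1.3]
finger_gap: 0.135
grasp_force: 30.0
```

```bash
python3 -c "
from h import *
show()"
```

```text
t 17.73 p [ 476.55 -168.79   74.98] yaw_y 10.86 z [ 5.e-04 -2.e-04 -1.e+00] F [3.22 4.01 1.33] M [ 0.605 -0.739 -0.006] g 11.8 30.0 q [-0.5   0.1   1.96  0.    1.08 -0.69]
```

The z reading and Fz are dropping, so the bar is over the groove's lip at about 80°. I'll turn a little further.

Request:
{"api": "servo_tool", "payload": {
  "commands": [
    {"dx":0.0002,"dy":0.0003,"dz":-0.001,"rx":0,"ry":0,"rz":0,"fingers":0.0},
    {"dx":0,"dy":0,"dz":0,"rx":0,"ry":0,"rz":3,"fingers":0.0},
    {"dx":0,"dy":0,"dz":0.001,"rx":0,"ry":0,"rz":0,"fingers":0.0},
    {"dx":0,"dy":0,"dz":0.0005,"rx":0,"ry":0,"rz":0,"fingers":0.0},
    {"dx":0,"dy":0,"dz":0,"rx":0,"ry":0,"rz":0,"fingers":0.0}
  ]
}}

```text
clock: 18.35
tool_pos: [476.6, -168.6, 74.4]
eef_rot: [0.657, 0.754, -0.0, 0.0]
force: [2.5, 2.2, 1.4]
finger_gap: 0.137
grasp_force: 30.0
```

```bash
python3 -c "
from h import *
show()"
```

```text
t 18.35 p [ 476.55 -168.6    74.41] yaw_y 7.84 z [-0.e+00 -2.e-04 -1.e+00] F [2.54 2.2  1.37] M [ 0.405 -0.519 -0.029] g 11.9 30.0 q [-0.5   0.1   1.96 -0.    1.08 -0.63]
```

Request:
{"api": "servo_tool", "payload": {
  "commands": [
    {"dx":0,"dy":0,"dz":0.0005,"rx":0,"ry":0,"rz":1,"fingers":0.0},
    {"dx":0,"dy":0,"dz":0.0005,"rx":0,"ry":0,"rz":0,"fingers":0.0},
    {"dx":0,"dy":0,"dz":0,"rx":0,"ry":0,"rz":0,"fingers":0.0}
  ]
}}

```text
clock: 18.73
tool_pos: [476.7, -168.7, 73.4]
eef_rot: [0.664, 0.748, -0.0, 0.0]
force: [3.2, 1.3, 1.6]
finger_gap: 0.134
grasp_force: 30.0
```

```bash
python3 -c "
from h import *
show()"
```

```text
t 18.73 p [ 476.74 -168.68   73.45] yaw_y 6.81 z [ 4.e-04 -4.e-04 -1.e+00] F [3.18 1.34 1.57] M [ 0.299 -0.61   0.002] g 11.7 30.0 q [-0.5   0.1   1.96 -0.    1.08 -0.61]
```

Request:
{"api": "servo_tool", "payload": {
  "commands": [
    {"dx":0,"dy":0.0003,"dz":0.0005,"rx":0,"ry":0,"rz":1,"fingers":0.0},
    {"dx":0,"dy":0,"dz":0.0005,"rx":0,"ry":0,"rz":0,"fingers":0.0},
    {"dx":0,"dy":0,"dz":0,"rx":0,"ry":0,"rz":0,"fingers":0.0}
  ]
}}

```text
clock: 19.1
tool_pos: [476.8, -168.6, 72.2]
eef_rot: [0.67, 0.742, -0.0, -0.0]
force: [3.2, 0.6, -0.5]
finger_gap: 0.135
grasp_force: 30.0
```

```bash
python3 -c "
from h import *
show()"
```

```text
t 19.1 p [ 476.76 -168.55   72.16] yaw_y 5.8 z [-2.e-04 -1.e-04 -1.e+00] F [ 3.22  0.58 -0.5 ] M [ 0.152 -0.615 -0.033] g 11.7 30.0 q [-0.5   0.1   1.96 -0.    1.08 -0.6 ]
```

Request:
{"api": "servo_tool", "payload": {
  "commands": [
    {"dx":0,"dy":0.0003,"dz":0.0006,"rx":0,"ry":0,"rz":0,"fingers":0.0},
    {"dx":0,"dy":0,"dz":0.0006,"rx":0,"ry":0,"rz":0,"fingers":0.0},
    {"dx":0,"dy":0,"dz":0,"rx":0,"ry":0,"rz":0,"fingers":0.0}
  ]
}}

```text
clock: 19.48
tool_pos: [476.9, -168.5, 70.9]
eef_rot: [0.67, 0.742, -0.0, -0.0]
force: [1.9, 0.6, -0.1]
finger_gap: 0.139
grasp_force: 30.0
```

Request:
{"api": "servo_tool", "payload": {
  "commands": [
    {"dx":0,"dy":0,"dz":0.0004,"rx":0,"ry":0,"rz":0,"fingers":0.0},
    {"dx":0,"dy":0,"dz":0,"rx":0,"ry":0,"rz":0,"fingers":0.0}
  ]
}}

```text
clock: 19.73
tool_pos: [476.9, -168.4, 70.6]
eef_rot: [0.67, 0.742, -0.0, -0.0]
force: [1.5, -0.8, -1.0]
finger_gap: 0.137
grasp_force: 30.0
```

```bash
python3 -c "
from h import *
show()"
```

```text
t 19.73 p [ 476.93 -168.37   70.55] yaw_y 5.8 z [-5.e-04  1.e-04 -1.e+00] F [ 1.47 -0.78 -0.98] M [-0.108 -0.281 -0.073] g 11.9 30.0 q [-0.5   0.11  1.96 -0.    1.07 -0.6 ]
```

It is in the groove and flush. I'll release and lift.

Request:
{"api": "servo_tool", "payload": {
  "commands": [
    {"dx":0,"dy":0,"dz":0,"rx":0,"ry":0,"rz":0,"fingers":0.03},
    {"dx":0,"dy":0,"dz":0,"rx":0,"ry":0,"rz":0,"fingers":0.05},
    {"dx":0,"dy":0,"dz":0,"rx":0,"ry":0,"rz":0,"fingers":0.05},
    {"dx":0,"dy":0,"dz":0,"rx":0,"ry":0,"rz":0,"fingers":0.05},
    {"dx":0,"dy":0,"dz":-0.02,"rx":0,"ry":0,"rz":0,"fingers":0.05},
    {"dx":0,"dy":0,"dz":-0.04,"rx":0,"ry":0,"rz":0,"fingers":0.05},
    {"dx":-0.05,"dy":0,"dz":-0.04,"rx":0,"ry":0,"rz":0,"fingers":0.05},
    {"dx":-0.05,"dy":0,"dz":0,"rx":0,"ry":0,"rz":0,"fingers":0.05}
  ]
}}

```text
clock: 20.72
tool_pos: [489.7, -269.0, 174.5]
eef_rot: [0.67, 0.743, 0.0, 0.004]
force: [1.2, 0.0, -0.0]
finger_gap: 0.572
grasp_force: 0.0
```

```bash
python3 - <<'E'
from h import *
show(); d=grab('wrist'); e=grab('scene'); P=pts(d); g=d['depth']>0
r=np.hypot(P[...,0]-476,P[...,1]+169)
for nm,a,b,R0 in(('collar',61.5,67,26),('wing',96,104,30)):
    c=g&(P[...,2]>a)&(P[...,2]<b)&(r<R0); q=P[c][:,:2].astype(np.float32); print(nm,c.sum(),cv2.minEnclosingCircle(q),cv2.minAreaRect(q),np.median(P[c][:,2]))
c=g&(r>30)&(r<50)&(abs(P[...,2]-60)<5); print('plate z',np.median(P[c][:,2]))
cv2.imwrite('pics/end.png',np.hstack([cv2.resize(e['img'][230:300,280:400],(400,234)),cv2.resize(d['img'][0:234,120:520],(400,234))]))
E
```

```text
t 20.73 p [ 489.71 -269.01  174.5 ] yaw_y 5.9 z [ 0.0066 -0.0048 -1.    ] F [ 1.17  0.02 -0.04] M [-0.029 -0.008  0.008] g 49.8 0.0 q [-0.64  0.1   1.76  0.    1.28 -0.75]
collar 1175 ((475.8036804199219, -168.32034301757812), 25.362411499023438) ((475.1413879394531, -169.73251342773438), (39.94645309448242, 43.05982208251953), 64.87352752685547) 63.67749797672868
wing 1055 ((475.7613830566406, -170.7316436767578), 19.90114974975586) ((475.86114501953125, -170.75782775878906), (11.847442626953125, 39.297393798828125), 5.248483657836914) 99.38343121702856
plate z 59.73916849415355
```

View pics/end.png

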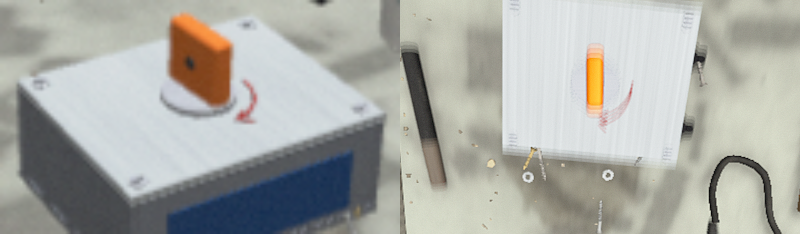

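The picture shows the fastener upright, turned about 85°, with its collar top 3.9 mm above the plate, so it is flush. I'll let the arm settle and hand in.

Request:
{"api": "servo_tool", "payload": {
  "commands": [
    {"dx":0,"dy":0,"dz":0,"rx":0,"ry":0,"rz":0,"fingers":0.05},
    {"dx":0,"dy":0,"dz":0,"rx":0,"ry":0,"rz":0,"fingers":0.05},
    {"dx":0,"dy":0,"dz":0,"rx":0,"ry":0,"rz":0,"fingers":0.05}
  ]
}}

```text
clock: 21.2
tool_pos: [487.1, -265.6, 169.5]
eef_rot: [0.67, 0.742, 0.0, -0.0]
force: [-0.1, -0.1, 0.2]
finger_gap: 0.577
grasp_force: 0.0
```

```bash
python3 -c "
from h import *
show(); print(arm.hand_in())"
```

```text
t 21.2 p [ 487.06 -265.59  169.47] yaw_y 5.87 z [-5.e-04  6.e-04 -1.e+00] F [-0.11 -0.14  0.23] M [0.009 0.007 0.017] g 50.2 0.0 q [-0.64  0.1   1.77  0.    1.28 -0.74]
the job is handed in; nothing more can be done
None
```

The orange fastener is in the hatch, turned about 85° clockwise into the locked detent, with its collar flush on the plate, upright and released; I handed the job in at about 21 s, and no verdict was returned.

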